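# Test the cure of a silicone mould puck with the pin tester and log the reading

## Task

Test how hard the blue silicone puck in the bench tester has set: press the black thumb plate straight down with about 11 newtons (never more than 14) and keep that up for a good two seconds so that the pin sinks in, then let it spring fully up again. The pin leaves the yellow pointer standing at its deepest reading: slide the red marker along its track until its needle is level with the pointer's needle, and let go. Do not touch the pointer yourself, and leave the other things on the bench where they are.

Things in the scene. Friction and masses are not known exactly. Their poses are not given: they have to be found in the camera images.
- tester: bench hardness tester, bolted down: grey base plate 150 (x) by 330 (y) by 14 mm. Origin: centre of its underside, on the bench; z up, x away from the robot at yaw 0, y along the reading scale. On the -y half a steel pillar (x +52, y -120) carries a grey arm (top 114 mm high) over the blue puck; on the +y half lies the scale; a black cover (top 28 mm) between
- scale_start (a point): start of the white reading scale (156 by 30 mm, ticks every 5 mm towards the tester's +y), on its middle line: x 0, y +15, 30 mm above the bench. It lies between two aluminium guides: yellow pointer on the +x side, red marker on the -x side
- plunger: round black thumb plate, 44 mm across, 8 mm thick, with the steel pin (6 mm thick) below. Origin: centre of its top face, 162 mm above the bench, at x -10, y -120 mm in the tester's frame; axes as the tester's. Pressed, it moves straight down, 22 mm at most; it starts fully up and springs back up. Own spring: 1 N plus 0.15 N per mm; driving the pointer takes about 2 N more
- silicone_top (a point): centre of the top of the blue silicone puck (64 mm across, 30 mm high), 44 mm above the bench, 3 mm under the raised pin's tip. Its hardness is unknown: it pushes back with 0.5 to 5 N per mm that the pin sinks in, much more if pressed fast (another 0.1 to 1 N per mm/s), and creeps: the force falls off for half a second
- pointer: yellow drag pointer: needle 4 mm wide over the scale, 31 mm above the bench, with a block 12 by 8 by 9 mm (top 34 mm high) at its +x end. Origin: on the needle, x 0 in the tester's frame, axes as the tester's. A black pusher drives it along +y, 4 mm per mm of plate travel; it stays when the plate comes up. Starts at y +15 mm; a proper press leaves it some 15 to 75 mm further
- marker: red marker: upright grip 16 by 16 mm, top 84.5 mm above the bench, and a needle 4 mm wide, 31 mm above the bench. Origin: on the needle, x 0 in the tester's frame, axes as the tester's; the grip is 36 mm to -x. Slides along the tester's y only, +15 to +145 mm, friction 1.5 N, stays put, starts near the +y end. Level with the pointer when both origins have the same tester y
- marker_grip (a point): centre of the top of the red marker's grip, 84.5 mm above the bench; clear on both y sides and on the -x side for fingers, and above 40 mm on the +x side
- spare_pink: bystander: loose pink silicone puck, 60 mm across, 28 mm high, origin at the centre of its underside
- spare_white: bystander: loose white silicone puck, 60 mm across, 28 mm high, origin at the centre of its underside
- model_tank: bystander: loose model tank, about 210 by 120 by 80 mm with the gun overhanging its -x end, origin at the centre of its underside
- part_frame: bystander: loose sand-coloured frame of kit parts, 200 by 90 by 6 mm, origin at the centre of its underside
- paint_olive: bystander: loose olive paint jar, 38 mm across, 52 mm high, origin at the centre of its underside
- paint_sand: bystander: loose sand paint jar, same size
- paint_red: bystander: loose red paint jar, same size
- fine_brush: bystander: loose thin black brush, 170 mm long, 8 mm thick, lying, origin under its middle

How it is judged:
By the outcome, as a careful person would: the job done as asked, in the order asked, and still so for the second after the job is handed in, with the robot touching nothing.
It also fails if it takes over 64 s, if anything falls off the work surface, if the arm or the gripper's body presses on something with over 40 N, if the wrist force passes 120 N, or if a joint passes its speed limit or range.

## Robot

A 7-joint arm with a two-finger parallel gripper is mounted at the origin on the work surface. World frame = base frame: x ahead of the robot, y to its left, z up, the work surface at z = 0. Lengths are in m, angles in rad, forces in N, time in s.
With the tool pointing down it reaches from about 0.4 to 0.85 m from the base axis. Payload 4.5 kg.
Tool frame: the origin (TCP) lies midway between the tips of the shut fingers; the grasp point (between the pads) lies 19 mm behind it (env.grip_depth is the distance from the TCP to the grasp point, in m); z points along the fingers, y is the line along which they close (so a half turn about z gives the same grasp; the last joint's range is limited). The gripper opens to 88 mm and grips with 3 to 60 N. Pads are 18 mm wide; open, the fingers measure 123 mm over their backs; the gripper's body (75 mm by 187 mm) begins 45 mm behind the grasp point.
Start: joints at [-1.157, 0.689, -0.195, 1.565, 0.157, 0.902, -0.215], TCP at [0.232, 0.58, 0.239] pointing down, gripper open.
Joint ranges: [-3.01, 3.01], [-0.46, 2.08], [-1.47, 1.51], [0.13, 2.56], [-1, 4.14], [0.04, 2.09], [-2.66, 2.66]. Speed limits (rad/s): [2.57, 2.57, 3.14, 3.14, 3.14, 3.14, 3.14].

## Interface

Orientations are given as a unit quaternion [x, y, z, w].
In Python, from workcell import env, grab_frame, calibration, job gives the robot as it stands.
- The arm moves only by the tool send_rows, never from a script. Its argument "rows" is a list that holds one entry, the list of rows, each a list of 7 numbers: the shift along the tool's x, y, z in mm, then the turn, a rotation vector about the tool's x, y, z in degrees, then the opening, from -1 (shut) to 1 (fully open). In form: [[[dx, dy, dz, ax, ay, az, gripper], ...]]. A call has 1 to 5 rows; each row is the pose to reach, as a shift and turn from the pose commanded when the call began, along the tool's axes at that moment; what a row does not reach only later rows make up. A row lasts 1/10 s, in which the tool goes at most 50 mm and 8.59 degrees, less where a joint would pass 70% of its speed; a pose out of reach is approached as far as the arm can. A call with a gripper value outside its range is refused whole. The fingers move at their own pace and stop on an object; "squeeze" is the grip in N (left out, the last holds). Time passes only in rows, so rows that repeat a pose let the fingers close. It gives the time, the measured TCP pose, the force, the opening and the grip force at its end, in the units of the state.
- env.read_state(): the state, without advancing time (a new reading comes with each control period).
- grab_frame(name): name is "scene" or "side" or "wrist"; returns (picture, depth): 384x512x3 uint8, red, green, blue; 384x512 float32, m along the optical axis (not along the pixel's ray), 0 where there is no reading.
- calibration(name): a dict with "K" (3x3 intrinsics, pixels), "dist" ([k1, k2, p1, p2, k3] as OpenCV has them; the pictures are not rectified), "xyz" and "attitude" of the camera in the world. Camera axes: x right, y up, looking along -z (the intrinsics and any distortion apply to the point x, -y, -z); pixel columns grow to the right and rows downward; lengths in m; the calibration is good to about 2 mm. A picture is of the moment at which its call begins: read the wrist's pose just before it. calibration takes no time and is no camera call; for the wrist camera it gives the pose at the moment of the call.
- job.job_done(): hands the job in; it is judged then, once.
The state is a dict: "time": time; "joints": joint angles; "joint_velocities": joint speeds; "effort": joint torques, N m; "tool_pos": TCP position; "tcp_rot": TCP orientation; "force": force on the tool from outside, world axes, zero at the start; "moment": the same for the moment, N m; "gripper_width": finger opening in m; "gripper_force": force on a finger pad.
Only numpy, scipy, OpenCV 4.12 (cv2) and the standard library are available. Lean on these libraries where they do the work, as an engineer would, in place of code of your own. Each camera call takes 0.05 s, during which the arm holds its last target. There are 200 camera calls.

## Working session

There is one attempt and no reset: what is moved stays moved. The work goes in short steps, Python scripts to look and compute and a tool call to move; the robot and the scene stay as the last step left them, time stands still between calls to the robot, and variables do not carry over. Pictures are saved under pics/ and viewed, at most 10 in all, crops included, and the job is handed in when it is done.

Besides the shell and the picture viewer there is one more tool, called after ">>>" by a JSON object that holds its "op" and its "data". send_rows: Moves the arm, as the interface text tells. Its arguments: {"type":"object","properties":{"rows":{"type":"array","items":{"type":"array","items":{"type":"array","items":{"type":"number"}}}},"squeeze":{"type":"number"}},"required":["rows"]}

```bash
mkdir -p pics; ls; cat > h.py <<'E'
import numpy as np, cv2
from scipy.spatial.transform import Rotation as R
from workcell import env, grab_frame, calibration, job
def cast(c,px,z):
    K=np.array(c["K"],float);d=np.array(c["dist"],float)
    u=cv2.undistortPoints(np.array(px,float).reshape(-1,1,2),K,d).reshape(-1,2)
    r=np.c_[u[:,0],-u[:,1],-np.ones(len(u))]
    a=c["attitude"]; M=R.from_quat(a).as_matrix() if np.size(a)==4 else np.array(a)
    r=r@M.T; o=np.array(c["xyz"])
    return o+r*((z-o[2])/r[:,2])[:,None]
def cloud(c,dep):
    h,w=dep.shape;v,u=np.mgrid[:h,:w]
    K=np.array(c["K"],float);d=np.array(c["dist"],float)
    p=cv2.undistortPoints(np.c_[u.ravel(),v.ravel()].astype(float).reshape(-1,1,2),K,d).reshape(-1,2)
    r=np.c_[p[:,0],-p[:,1],-np.ones(len(p))]*dep.reshape(-1,1)
    return (r@R.from_quat(c["attitude"]).as_matrix().T+c["xyz"]).reshape(h,w,3)
E
python3 - <<'E'
from h import *
s=env.read_state();print(s)
ims=[]
for n in("scene","side"):
    c=calibration(n);print(n,c)
    p,d=grab_frame(n);np.savez(n+"0.npz",p=p,d=d);ims.append(p)
    cv2.imwrite(f"pics/{n}0.png",cv2.resize(p[:,:,::-1],(800,600)))
E
```

```text
pics
{'time': 0.0, 'joints': array([-1.15720186,  0.6899476 , -0.19450981,  1.56632491,  0.15729508,
        0.9024969 , -0.21508134]), 'joint_velocities': array([ 0.00093957, -0.00097131, -0.00178245, -0.00135676,  0.00023786,
       -0.00085479, -0.00070265]), 'effort': array([-2.32276670e-04, -5.27565479e+01, -1.26695450e+00, -1.53430277e+01,
       -5.26409259e-02,  6.47666340e-03,  1.78392452e-04]), 'tool_pos': array([0.23152305, 0.57986846, 0.23793773]), 'tcp_rot': array([ 1.88711531e-01,  9.82032159e-01, -8.87079714e-04, -1.03585264e-04]), 'force': array([ 0.00544223, -0.11787072, -0.49227923]), 'moment': array([-0.06337598, -0.01652477,  0.03488152]), 'gripper_force': 0.0, 'gripper_width': 0.08839197674745}
scene {'K': array([[366.71298491,   0.        , 257.54927011],
       [  0.        , 366.71298491, 189.3660935 ],
       [  0.        ,   0.        ,   1.        ]]), 'dist': array([-0.10173381,  0.        ,  0.        ,  0.        ,  0.        ]), 'xyz': array([ 1.4812991 , -0.38276582,  0.82762298]), 'attitude': array([0.38933628, 0.23935819, 0.48132268, 0.74796618])}
side {'K': array([[486.88301187,   0.        , 256.50289754],
       [  0.        , 486.88301187, 181.38382084],
       [  0.        ,   0.        ,   1.        ]]), 'dist': array([0.04481471, 0.        , 0.        , 0.        , 0.        ]), 'xyz': array([ 0.44229717, -1.04209982,  1.22233343]), 'attitude': array([ 0.3781011 , -0.02595851, -0.08025793,  0.92191343])}
```

View pics/scene0.png

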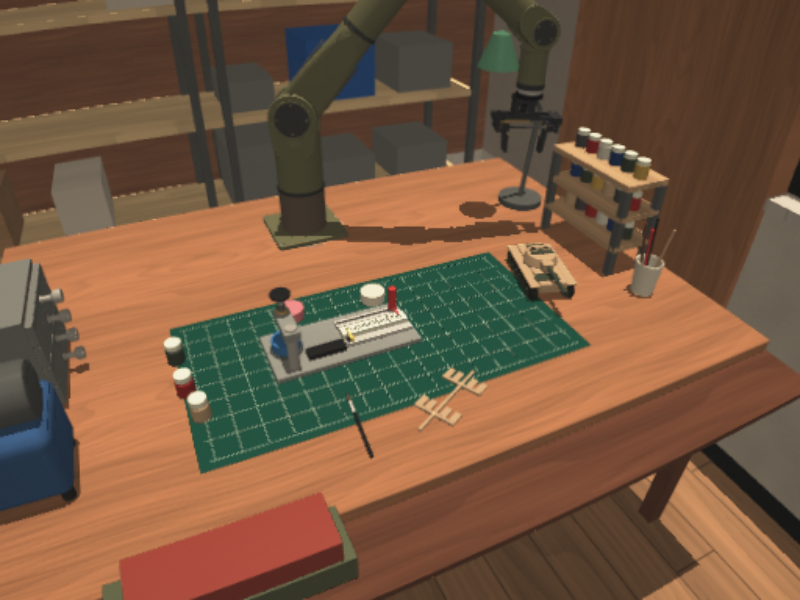

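View pics/side0.png

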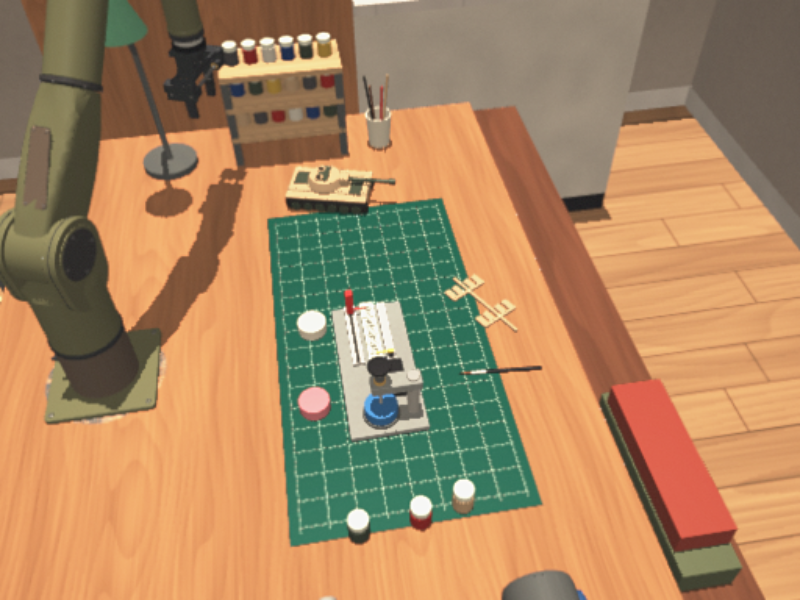

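The scene shows the tester in the middle of the mat. In the side view (800x600) the thumb plate is at about (379,367), the red grip at (349,295), and the base corners at (333,310), (398,303), (428,428) and (352,438). Next I'll measure.

```bash
python3 - <<'E'
from h import *
c=calibration("side");S=np.load("side0.npz");p,d=S["p"],S["d"]
k=np.array([[333,310],[398,303],[428,428],[352,438]])*.64
q=cast(c,k,.014);print("corners",q.round(4),q.mean(0))
for a,b in((0,3),(1,2)): v=q[a]-q[b];print(np.hypot(*v[:2]),np.degrees(np.arctan2(-v[0],v[1])))
for n in("side","scene"):
    c=calibration(n);S=np.load(n+"0.npz");p,d=S["p"],S["d"]
    P=cloud(c,d);hsv=cv2.cvtColor(p,cv2.COLOR_RGB2HSV)
    near=(np.abs(P[...,0]-.62)<.25)&(np.abs(P[...,1]-0)<.35)&(d>0)
    red=near&((hsv[...,0]<6)|(hsv[...,0]>174))&(hsv[...,1]>170)&(hsv[...,2]>80)
    blk=near&(p.max(2)<60)&(P[...,2]>.14)
    yel=near&(hsv[...,0]>20)&(hsv[...,0]<34)&(hsv[...,1]>150)&(hsv[...,2]>80)
    blu=near&(hsv[...,0]>98)&(hsv[...,0]<118)&(hsv[...,1]>140)
    for m,nm in((red,"red"),(blk,"blk"),(yel,"yel"),(blu,"blu")):
        nn,l,st,ce=cv2.connectedComponentsWithStats(m.astype(np.uint8))
        for i in np.argsort(-st[1:,4])[:3]+1:
            Q=P[l==i];print(n,nm,st[i],ce[i].round(1),np.median(Q,0).round(4),Q.max(0).round(3))
    m=blk;y,x=np.nonzero(m)
    print("plate ray .162",cast(c,[[(x.min()+x.max())/2,(y.min()+y.max())/2]],.159))
E
```

```text
corners [[ 0.469   0.0798  0.014 ]
 [ 0.6104  0.075   0.014 ]
 [ 0.6128 -0.2511  0.014 ]
 [ 0.4698 -0.2477  0.014 ]] [ 0.54048973 -0.08603173  0.014     ]
0.3275009719097513 0.13798929455281314
0.32610791152158264 0.4259656881866716
side red [221 186   5  15  54] [223.  192.3] [0.5026 0.053  0.0681] [0.509 0.065 0.088]
side blk [236 229  14  12  64] [242.1 234. ] [ 0.5301 -0.2005  0.1611] [ 0.551 -0.185  0.168]
side blk [245 234   1   1   1] [245. 234.] [ 0.5381 -0.2086  0.1647] [ 0.538 -0.209  0.165]
side yel [249 225   2   1   2] [249.5 225. ] [ 0.5697 -0.0699  0.0308] [ 0.571 -0.069  0.032]
side blu [234 252  20  20 294] [243.6 261.6] [ 0.5294 -0.2129  0.0428] [ 0.561 -0.161  0.051]
plate ray .162 [[ 0.53156758 -0.20452512  0.159     ]]
scene red [249 183   6  18  59] [250.7 190.7] [0.5105 0.0564 0.0596] [0.532 0.063 0.085]
scene blk [173 184  12   9  86] [178.6 188.1] [ 0.5371 -0.2032  0.1611] [ 0.554 -0.185  0.164]
scene yel [224 216   2   1   2] [224.5 216. ] [ 0.5745 -0.0691  0.0314] [ 0.575 -0.067  0.032]
scene blu [174 212   9  13  47] [177.1 218.6] [ 0.5388 -0.2237  0.0427] [ 0.559 -0.209  0.047]
plate ray .162 [[ 0.5333994  -0.20316765  0.159     ]]
```

>>> {"op": "send_rows", "data": {"rows": [[[-48, -13, 0, 0, 0, -7, -1], [-96, -26, 0, 0, 0, -14, -1], [-144, -39, 0, 0, 0, -21.8, -1], [-192, -52, 0, 0, 0, -21.8, -1], [-230, -62, 0, 0, 0, -21.8, -1]]], "squeeze": 20}}

```text
time: 0.6
tool_pos: [0.4251, 0.4346, 0.2382]
tcp_rot: [0.001, 1.0, -0.001, 0.0]
force: [1.1, 0.2, 0.5]
gripper_width: 0.0507
gripper_force: 0.0
```

>>> {"op": "send_rows", "data": {"rows": [[[-10, -46, 0, 0, 0, 0, -1], [-20, -94, 0, 0, 0, 0, -1], [-30, -142, 0, 0, 0, 0, -1], [-40, -190, 0, 0, 0, 0, -1], [-50, -238, 0, 0, 0, 0, -1]]]}}

```text
time: 1.1
tool_pos: [0.4724, 0.1975, 0.2385]
tcp_rot: [-0.0, 1.0, -0.0, -0.0]
force: [1.8, -0.4, 0.7]
gripper_width: 0.0103
gripper_force: 0.0
```

>>> {"op": "send_rows", "data": {"rows": [[[-10, -46, 0, 0, 0, 0, -1], [-20, -94, 0, 0, 0, 0, -1], [-30, -142, 0, 0, 0, 0, -1], [-40, -190, 0, 0, 0, 0, -1], [-50, -238, 0, 0, 0, 0, -1]]]}}

```text
time: 1.6
tool_pos: [0.5225, -0.0404, 0.2385]
tcp_rot: [-0.0, 1.0, 0.0, -0.0]
force: [-0.2, 0.4, -0.9]
gripper_width: 0.0005
gripper_force: 0.0
```

```bash
python3 - <<'E'
from h import *
c=calibration("wrist");p,d=grab_frame("wrist");np.savez("w1.npz",p=p,d=d,**{k:c[k] for k in c});print(c["xyz"],c["attitude"])
cv2.imwrite("pics/w1.png",cv2.resize(p[:,:,::-1],(800,600)))
E
```

```text
[ 0.44895461 -0.04090309  0.38440391] [-0.10048701 -0.10145902  0.69977067  0.69994959]
```

View pics/w1.png

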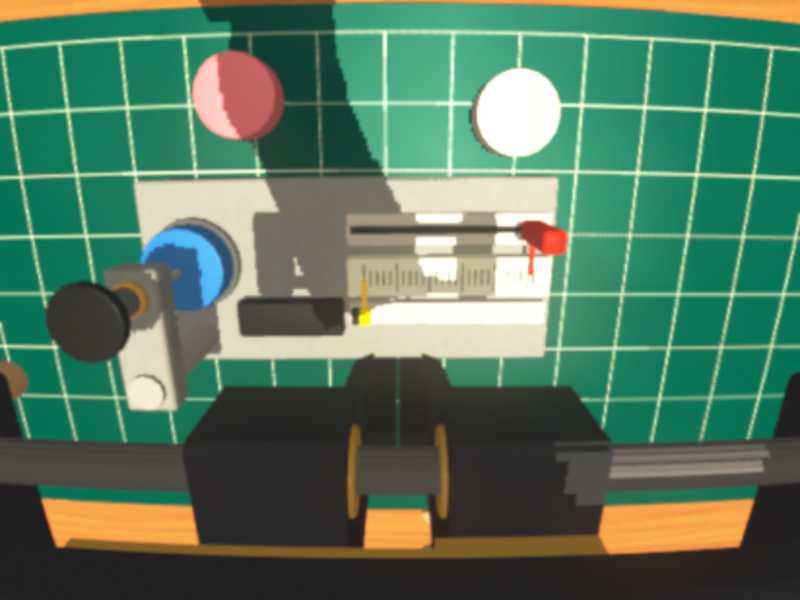

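The wrist view shows the whole tester: plate at about (88,321), base corners at (137,182), (557,178) and (544,355), yellow needle at (364,290), red needle at (531,262), and grip top at (553,241).

```bash
cat >> h.py <<'E'
def needles(c,p,yaw):
    hsv=cv2.cvtColor(p,cv2.COLOR_RGB2HSV);v,u=np.mgrid[:384,:512]
    P=cast(c,np.c_[u.ravel(),v.ravel()],.031).reshape(384,512,3)
    t=(P[...,:2]-TC)@np.array([[np.cos(yaw),-np.sin(yaw)],[np.sin(yaw),np.cos(yaw)]])
    band=(np.abs(t[...,0])<.011)&(t[...,1]>0)&(t[...,1]<.16)
    out={}
    for nm,m in(("red",((hsv[...,0]<8)|(hsv[...,0]>172))),("yel",(hsv[...,0]>15)&(hsv[...,0]<34))):
        m=m&band&(hsv[...,1]>(90 if nm=="red" else 110));w=hsv[...,1]*m
        out[nm]=(int(m.sum()),(np.array([np.sum(t[...,i]*w) for i in(0,1)])/w.sum()*1e3).round(2))
    return out
TC=np.array([.5415,-.0855])
E
python3 - <<'E'
from h import *
S=np.load("w1.npz");c={k:S[k] for k in("K","dist","xyz","attitude")};p=S["p"]
q=cast(c,np.array([[137,182],[557,178],[544,355]])*.64,.014);print(q.round(4), (q[0]+q[2])/2)
v=q[1]-q[0];print(np.linalg.norm(v),np.degrees(np.arctan2(-v[0],v[1])))
print("grip",cast(c,np.array([[553,241]])*.64,.0845),"plate",cast(c,np.array([[88,321]])*.64,.162))
print(needles(c,p,0.))
E
```

```text
[[ 0.4659 -0.2416  0.014 ]
 [ 0.4642  0.0814  0.014 ]
 [ 0.6099  0.0837  0.014 ]] [ 0.53786969 -0.07896308  0.014     ]
0.323045462216936 0.2904311355247901
grip [[0.50062845 0.05891681 0.0845    ]] plate [[ 0.52754012 -0.19794593  0.162     ]]
{'red': (10, array([ -8.77, 146.34])), 'yel': (42, array([ 4.97, 19.19]))}
```

>>> {"op": "send_rows", "data": {"rows": [[[-2, -45, 0, 0, 0, 0, -1], [-5, -93, 0, 0, 0, 0, -1], [-8, -140, 10, 0, 0, 0, -1], [-8, -161, 35, 0, 0, 0, -1], [-8, -161, 64, 0, 0, 0, -1]]]}}

```text
time: 2.15
tool_pos: [0.5304, -0.2048, 0.174]
tcp_rot: [0.004, 1.0, -0.002, 0.001]
force: [0.8, 0.7, 0.2]
gripper_width: 0.0008
gripper_force: 0.0
```

>>> {"op": "send_rows", "data": {"rows": [[[0, 0, 0, 0, 0, 0, -1], [0, 0, 0, 0, 0, 0, -1], [0, 0, 3, 0, 0, 0, -1]]]}}

```text
time: 2.45
tool_pos: [0.5322, -0.1983, 0.1732]
tcp_rot: [-0.001, 1.0, -0.0, 0.001]
force: [0.3, 0.2, -0.7]
gripper_width: 0.0003
gripper_force: 0.0
```

```bash
python3 - <<'E'
from h import *
for i in range(4):
    p,d=grab_frame("wrist");s=env.read_state();print(s["tool_pos"].round(4),s["force"].round(2))
p,d=grab_frame("side");cv2.imwrite("pics/s2.png",cv2.resize(p[170:290,180:320,::-1],(700,600)))
E
```

```text
[ 0.5318 -0.1984  0.1727] [ 0.12 -0.16  0.81]
[ 0.5316 -0.1985  0.1727] [-0.57  0.1   0.79]
[ 0.5315 -0.1987  0.1727] [0.46 1.02 0.17]
[ 0.5313 -0.1989  0.1726] [ 0.2  -0.39 -0.71]
```

View pics/s2.png

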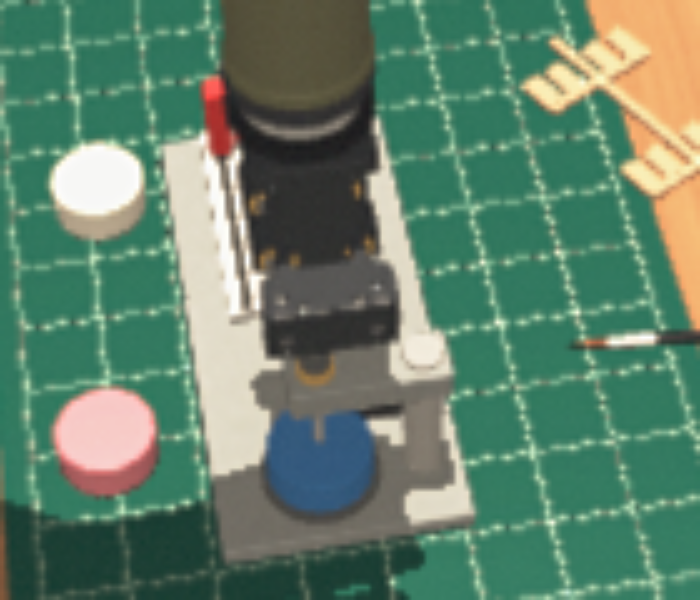

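The crop shows the gripper centred over the plate, with the pin above the blue puck. Lowering slowly now.

>>> {"op": "send_rows", "data": {"rows": [[[0, -1, 2, 0, 0, 0, -1], [0, -2, 4, 0, 0, 0, -1], [0, -3, 6, 0, 0, 0, -1], [0, -3, 8, 0, 0, 0, -1], [0, -3, 9, 0, 0, 0, -1]]]}}

```text
time: 3.2
tool_pos: [0.5306, -0.2023, 0.1624]
tcp_rot: [-0.0, 1.0, 0.0, -0.0]
force: [0.1, 0.3, 3.0]
gripper_width: 0.0005
gripper_force: 1.5
```

>>> {"op": "send_rows", "data": {"rows": [[[0, 0, 0.4, 0, 0, 0, -1], [0, 0, 0.8, 0, 0, 0, -1], [0, 0, 1.2, 0, 0, 0, -1], [0, 0, 1.6, 0, 0, 0, -1], [0, 0, 2, 0, 0, 0, -1]]]}}

```text
time: 3.7
tool_pos: [0.5306, -0.2023, 0.1607]
tcp_rot: [-0.0, 1.0, -0.0, -0.0]
force: [-1.1, 0.1, 2.7]
gripper_width: 0.0002
gripper_force: 1.4
```

>>> {"op": "send_rows", "data": {"rows": [[[0, 0, 0.3, 0, 0, 0, -1], [0, 0, 0.6, 0, 0, 0, -1], [0, 0, 0.9, 0, 0, 0, -1], [0, 0, 1.2, 0, 0, 0, -1], [0, 0, 1.5, 0, 0, 0, -1]]]}}

```text
time: 4.2
tool_pos: [0.5306, -0.2023, 0.1591]
tcp_rot: [-0.0, 1.0, 0.0, -0.0]
force: [-2.4, -0.5, 3.0]
gripper_width: 0.0003
gripper_force: 1.6
```

>>> {"op": "send_rows", "data": {"rows": [[[0, 0, 0.2, 0, 0, 0, -1], [0, 0, 0.4, 0, 0, 0, -1], [0, 0, 0.6, 0, 0, 0, -1], [0, 0, 0.8, 0, 0, 0, -1]]]}}

```text
time: 4.6
tool_pos: [0.5306, -0.2023, 0.1584]
tcp_rot: [-0.0, 1.0, 0.0, -0.0]
force: [-2.1, -1.0, 4.2]
gripper_width: 0.0007
gripper_force: 1.9
```

>>> {"op": "send_rows", "data": {"rows": [[[0, 0, 0.2, 0, 0, 0, -1], [0, 0, 0.4, 0, 0, 0, -1], [0, 0, 0.6, 0, 0, 0, -1]]]}}

```text
time: 4.9
tool_pos: [0.5306, -0.2023, 0.1578]
tcp_rot: [-0.0, 1.0, -0.0, -0.0]
force: [-2.2, -1.1, 3.9]
gripper_width: 0.0005
gripper_force: 2.1
```

>>> {"op": "send_rows", "data": {"rows": [[[0, 0, 0.2, 0, 0, 0, -1], [0, 0, 0.4, 0, 0, 0, -1], [0, 0, 0.6, 0, 0, 0, -1], [0, 0, 0.8, 0, 0, 0, -1], [0, 0, 1, 0, 0, 0, -1]]]}}

```text
time: 5.4
tool_pos: [0.5306, -0.2023, 0.1568]
tcp_rot: [-0.0, 1.0, -0.0, -0.0]
force: [-4.1, -0.4, 4.7]
gripper_width: 0.0006
gripper_force: 2.4
```

>>> {"op": "send_rows", "data": {"rows": [[[0, 0, 0.2, 0, 0, 0, -1], [0, 0, 0.4, 0, 0, 0, -1], [0, 0, 0.6, 0, 0, 0, -1], [0, 0, 0.8, 0, 0, 0, -1]]]}}

```text
time: 5.8
tool_pos: [0.5306, -0.2023, 0.156]
tcp_rot: [-0.0, 1.0, -0.0, -0.0]
force: [-3.3, -1.0, 5.2]
gripper_width: 0.0005
gripper_force: 2.7
```

>>> {"op": "send_rows", "data": {"rows": [[[0.1, 0, 0.2, 0, 0, 0, -1], [0.2, 0, 0.4, 0, 0, 0, -1], [0.3, 0, 0.6, 0, 0, 0, -1], [0.4, 0, 0.8, 0, 0, 0, -1], [0.5, 0, 1, 0, 0, 0, -1]]]}}

```text
time: 6.3
tool_pos: [0.5306, -0.2023, 0.1552]
tcp_rot: [-0.0, 1.0, -0.0, 0.0]
force: [-2.4, -0.2, 6.7]
gripper_width: 0.0002
gripper_force: 3.0
```

>>> {"op": "send_rows", "data": {"rows": [[[0, 0, 0.2, 0, 0, 0, -1], [0, 0, 0.4, 0, 0, 0, -1], [0, 0, 0.6, 0, 0, 0, -1], [0, 0, 0.8, 0, 0, 0, -1], [0, 0, 1, 0, 0, 0, -1]]]}}

```text
time: 6.8
tool_pos: [0.5306, -0.2023, 0.1543]
tcp_rot: [-0.0, 1.0, -0.0, 0.0]
force: [-3.1, -0.7, 6.2]
gripper_width: 0.0004
gripper_force: 3.3
```

>>> {"op": "send_rows", "data": {"rows": [[[0.2, 0, 0.2, 0, 0, 0, -1], [0.4, 0, 0.4, 0, 0, 0, -1], [0.6, 0, 0.6, 0, 0, 0, -1], [0.8, 0, 0.8, 0, 0, 0, -1], [1, 0, 1, 0, 0, 0, -1]]]}}

```text
time: 7.3
tool_pos: [0.5306, -0.2023, 0.1536]
tcp_rot: [-0.0, 1.0, -0.0, 0.001]
force: [-2.0, -0.7, 6.7]
gripper_width: 0.0005
gripper_force: 3.6
```

>>> {"op": "send_rows", "data": {"rows": [[[0, 0, 0.2, 0, 0, 0, -1], [0, 0, 0.4, 0, 0, 0, -1], [0, 0, 0.6, 0, 0, 0, -1], [0, 0, 0.8, 0, 0, 0, -1], [0, 0, 1, 0, 0, 0, -1]]]}}

```text
time: 7.8
tool_pos: [0.5306, -0.2023, 0.1527]
tcp_rot: [-0.0, 1.0, -0.0, 0.001]
force: [-2.1, -0.4, 7.5]
gripper_width: 0.0004
gripper_force: 3.9
```

>>> {"op": "send_rows", "data": {"rows": [[[0, 0, 0.2, 0, 0, 0, -1], [0, 0, 0.4, 0, 0, 0, -1], [0, 0, 0.6, 0, 0, 0, -1], [0, 0, 0.8, 0, 0, 0, -1], [0, 0, 1, 0, 0, 0, -1]]]}}

```text
time: 8.3
tool_pos: [0.5306, -0.2023, 0.1518]
tcp_rot: [-0.0, 1.0, -0.0, 0.001]
force: [-1.7, 0.0, 9.4]
gripper_width: 0.0004
gripper_force: 4.3
```

>>> {"op": "send_rows", "data": {"rows": [[[0, 0, 0.2, 0, 0, 0, -1], [0, 0, 0.4, 0, 0, 0, -1], [0, 0, 0.6, 0, 0, 0, -1], [0, 0, 0.8, 0, 0, 0, -1], [0, 0, 1, 0, 0, 0, -1]]]}}

```text
time: 8.8
tool_pos: [0.5306, -0.2023, 0.1509]
tcp_rot: [-0.0, 1.0, -0.0, 0.002]
force: [-2.7, -0.7, 8.8]
gripper_width: 0.0004
gripper_force: 4.7
```

>>> {"op": "send_rows", "data": {"rows": [[[0, 0, 0.2, 0, 0, 0, -1], [0, 0, 0.4, 0, 0, 0, -1], [0, 0, 0.6, 0, 0, 0, -1], [0, 0, 0.8, 0, 0, 0, -1], [0, 0, 1, 0, 0, 0, -1]]]}}

```text
time: 9.3
tool_pos: [0.5306, -0.2023, 0.15]
tcp_rot: [-0.0, 1.0, -0.0, 0.002]
force: [-3.5, -1.2, 10.3]
gripper_width: 0.0001
gripper_force: 5.1
```

>>> {"op": "send_rows", "data": {"rows": [[[0, 0, 0.2, 0, 0, 0, -1], [0, 0, 0.4, 0, 0, 0, -1], [0, 0, 0.6, 0, 0, 0, -1], [0, 0, 0.8, 0, 0, 0, -1], [0, 0, 1, 0, 0, 0, -1]]]}}

```text
time: 9.8
tool_pos: [0.5306, -0.2023, 0.1491]
tcp_rot: [-0.0, 1.0, -0.0, 0.002]
force: [-2.8, -1.2, 11.0]
gripper_width: 0.0007
gripper_force: 5.5
```

```bash
cat > f.py <<'E'
from h import *
F=[]
for i in range(8):
    grab_frame("wrist");s=env.read_state();F.append(np.r_[s["force"],s["gripper_force"],s["tool_pos"][2]*1e3])
F=np.array(F);print(s["time"],F.mean(0).round(2),F[:,2].round(1),F[:,3].round(1))
E
python3 f.py
```

```text
10.2 [ -3.3   -0.19  10.72   5.33 149.09] [10.8 10.9 10.8 10.4 10.9 10.4 10.6 10.9] [5.4 5.3 5.3 5.3 5.3 5.3 5.3 5.3]
```

>>> {"op": "send_rows", "data": {"rows": [[[0, 0, 0.2, 0, 0, 0, -1], [0, 0, 0.4, 0, 0, 0, -1], [0, 0, 0.5, 0, 0, 0, -1], [0, 0, 0.5, 0, 0, 0, -1], [0, 0, 0.5, 0, 0, 0, -1]]]}}

```text
time: 10.7
tool_pos: [0.5306, -0.2023, 0.1486]
tcp_rot: [-0.0, 1.0, -0.0, 0.002]
force: [-2.4, -0.9, 10.5]
gripper_width: 0.0004
gripper_force: 5.2
```

>>> {"op": "send_rows", "data": {"rows": [[[0, 0, 0, 0, 0, 0, -1], [0, 0, 0, 0, 0, 0, -1], [0, 0, 0, 0, 0, 0, -1], [0, 0, 0, 0, 0, 0, -1], [0, 0, 0, 0, 0, 0, -1]]]}}

```text
time: 11.2
tool_pos: [0.5306, -0.2023, 0.1485]
tcp_rot: [-0.0, 1.0, -0.0, 0.002]
force: [-3.0, -1.0, 10.4]
gripper_width: 0.0004
gripper_force: 5.2
```

>>> {"op": "send_rows", "data": {"rows": [[[0, 0, 0, 0, 0, 0, -1], [0, 0, 0, 0, 0, 0, -1], [0, 0, 0, 0, 0, 0, -1], [0, 0, 0, 0, 0, 0, -1], [0, 0, 0, 0, 0, 0, -1]]]}}

```text
time: 11.7
tool_pos: [0.5306, -0.2023, 0.1486]
tcp_rot: [-0.0, 1.0, -0.0, 0.002]
force: [-2.7, 0.2, 10.3]
gripper_width: 0.0003
gripper_force: 5.2
```

>>> {"op": "send_rows", "data": {"rows": [[[0, 0, 0, 0, 0, 0, -1], [0, 0, 0, 0, 0, 0, -1], [0, 0, 0, 0, 0, 0, -1], [0, 0, 0, 0, 0, 0, -1], [0, 0, 0, 0, 0, 0, -1]]]}}

```text
time: 12.2
tool_pos: [0.5306, -0.2023, 0.1485]
tcp_rot: [-0.0, 1.0, -0.0, 0.002]
force: [-2.9, -0.3, 10.4]
gripper_width: 0.0005
gripper_force: 5.2
```

>>> {"op": "send_rows", "data": {"rows": [[[0, 0, 0, 0, 0, 0, -1], [0, 0, 0, 0, 0, 0, -1], [0, 0, 0, 0, 0, 0, -1], [0, 0, 0, 0, 0, 0, -1], [0, 0, 0, 0, 0, 0, -1]]]}}

```text
time: 12.7
tool_pos: [0.5306, -0.2023, 0.1485]
tcp_rot: [-0.0, 1.0, -0.0, 0.002]
force: [-2.8, -1.1, 10.3]
gripper_width: 0.0004
gripper_force: 5.2
```

```bash
python3 f.py
```

```text
13.1 [ -3.03  -0.87  10.48   5.18 148.54] [10.5 10.8  9.8 10.4 10.6 10.4 10.4 10.9] [5.2 5.2 5.2 5.2 5.2 5.2 5.2 5.2]
```

>>> {"op": "send_rows", "data": {"rows": [[[0, 0, 0.2, 0, 0, 0, -1], [0, 0, 0.4, 0, 0, 0, -1], [0, 0, 0.6, 0, 0, 0, -1], [0, 0, 0.8, 0, 0, 0, -1], [0, 0, 0.9, 0, 0, 0, -1]]]}}

```text
time: 13.6
tool_pos: [0.5306, -0.2023, 0.1477]
tcp_rot: [-0.0, 1.0, -0.0, 0.002]
force: [-2.5, 0.3, 11.5]
gripper_width: 0.0004
gripper_force: 5.6
```

```bash
python3 f.py
```

```text
14.0 [-3.1300e+00 -6.0000e-02  1.1220e+01  5.4800e+00  1.4772e+02] [11.  11.1 11.5 11.5 11.7 10.7 10.9 11.4] [5.5 5.5 5.5 5.5 5.5 5.5 5.5 5.5]
```

>>> {"op": "send_rows", "data": {"rows": [[[0, 0, 0, 0, 0, 0, -1], [0, 0, 0, 0, 0, 0, -1], [0, 0, 0, 0, 0, 0, -1], [0, 0, 0, 0, 0, 0, -1], [0, 0, 0, 0, 0, 0, -1]]]}}

```text
time: 14.5
tool_pos: [0.5306, -0.2023, 0.1477]
tcp_rot: [-0.0, 1.0, -0.0, 0.002]
force: [-3.4, -0.7, 11.3]
gripper_width: 0.0002
gripper_force: 5.5
```

>>> {"op": "send_rows", "data": {"rows": [[[0, 0, 0, 0, 0, 0, -1], [0, 0, 0, 0, 0, 0, -1], [0, 0, 0, 0, 0, 0, -1], [0, 0, 0, 0, 0, 0, -1], [0, 0, 0, 0, 0, 0, -1]]]}}

```text
time: 15.0
tool_pos: [0.5306, -0.2023, 0.1477]
tcp_rot: [-0.0, 1.0, -0.0, 0.002]
force: [-3.1, -0.1, 11.0]
gripper_width: 0.0005
gripper_force: 5.5
```

>>> {"op": "send_rows", "data": {"rows": [[[0, 0, 0, 0, 0, 0, -1], [0, 0, 0, 0, 0, 0, -1], [0, 0, 0, 0, 0, 0, -1], [0, 0, 0, 0, 0, 0, -1], [0, 0, 0, 0, 0, 0, -1]]]}}

```text
time: 15.5
tool_pos: [0.5306, -0.2023, 0.1477]
tcp_rot: [-0.0, 1.0, -0.0, 0.002]
force: [-3.0, -0.4, 10.8]
gripper_width: 0.0003
gripper_force: 5.5
```

```bash
python3 f.py
```

```text
15.9 [ -3.41  -0.39  11.23   5.48 147.72] [11.5 11.1 10.7 11.5 11.4 11.2 10.8 11.8] [5.5 5.5 5.5 5.5 5.5 5.5 5.5 5.5]
```

>>> {"op": "send_rows", "data": {"rows": [[[0, 0, -3, 0, 0, 0, -1], [0, 0, -8, 0, 0, 0, -1], [0, 0, -15, 0, 0, 0, -1], [0, 0, -35, 0, 0, 0, -1], [0, 0, -60, 0, 0, 0, -1]]]}}

```text
time: 16.4
tool_pos: [0.529, -0.2016, 0.2065]
tcp_rot: [-0.001, 1.0, 0.001, -0.001]
force: [-0.3, 0.1, -0.1]
gripper_width: 0.0006
gripper_force: 0.0
```

>>> {"op": "send_rows", "data": {"rows": [[[5, 40, -5, 0, 0, 0, 1], [10, 85, 0, 0, 0, 0, 1], [15, 130, 0, 0, 0, 0, 1], [25, 170, 5, 0, 0, 0, 1], [30, 200, 10, 0, 0, 0, 1]]]}}

```text
time: 16.9
tool_pos: [0.4986, 0.0013, 0.1969]
tcp_rot: [-0.002, 1.0, 0.001, 0.0]
force: [-0.6, 0.5, 0.2]
gripper_width: 0.0382
gripper_force: 0.0
```

>>> {"op": "send_rows", "data": {"rows": [[[0, 0, 10, 0, 0, 0, 1], [0, 0, 30, 0, 0, 0, 1], [0, 0, 40, 0, 0, 0, 1], [0, 0, 40, 0, 0, 0, 1], [0, 0, 40, 0, 0, 0, 1]]]}}

```text
time: 17.4
tool_pos: [0.4994, -0.0028, 0.1567]
tcp_rot: [0.0, 1.0, 0.0, 0.0]
force: [-0.3, 0.3, -0.0]
gripper_width: 0.0782
gripper_force: 0.0
```

```bash
python3 - <<'E'
from h import *
s=env.read_state();print(s["tool_pos"],s["gripper_width"])
c=calibration("wrist");p,d=grab_frame("wrist");np.savez("w2.npz",p=p,d=d,**{k:c[k] for k in c})
cv2.imwrite("pics/w2.png",cv2.resize(p[:,:,::-1],(800,600)))
print(needles(c,p,0.005))
E
```

```text
[ 0.49939106 -0.00276626  0.15665358] 0.07815463431556709
{'red': (22, array([ -8.14, 146.4 ])), 'yel': (48, array([ 4.74, 77.67]))}
```

View pics/w2.png

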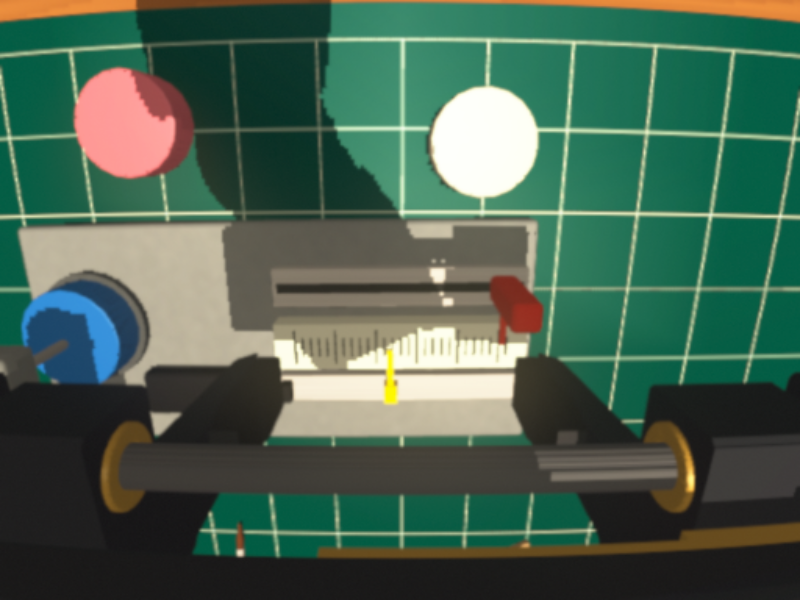

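The pointer now stands at (390,375), about 58.5 mm further along, which matches the press depth. The red needle is at (503,330), about 68.7 mm ahead of the pointer. Next I'll grip the marker.

>>> {"op": "send_rows", "data": {"rows": [[[-2.5, 40, 0, 0, 0, 0, 1], [-2.5, 62, 10, 0, 0, 0, 1], [-2.5, 62, 45, 0, 0, 0, 1], [-2.5, 62, 80, 0, 0, 0, 1], [-2.5, 62, 104, 0, 0, 0, 1]]]}}

```text
time: 17.95
tool_pos: [0.5019, 0.0598, 0.0517]
tcp_rot: [-0.0, 1.0, 0.0, 0.0]
force: [-0.9, -0.6, -0.2]
gripper_width: 0.0879
gripper_force: 0.0
```

>>> {"op": "send_rows", "data": {"rows": [[[0, 0, 0, 0, 0, 0, 1], [0, 0, 0, 0, 0, 0, 1]]]}}

```text
time: 18.15
tool_pos: [0.5021, 0.0597, 0.0533]
tcp_rot: [-0.0, 1.0, 0.0, 0.0]
force: [0.2, -0.0, -0.0]
gripper_width: 0.0879
gripper_force: 0.0
```

```bash
python3 - <<'E'
from h import *
s=env.read_state();print(s["time"],s["tool_pos"],s["gripper_width"],s["force"])
c=calibration("wrist");p,d=grab_frame("wrist")
q,_=grab_frame("side");a=cv2.resize(q[140:300,170:330,::-1],(400,400))
cv2.imwrite("pics/w3.png",np.hstack([cv2.resize(p[:,:,::-1],(400,400)),a]))
E
```

```text
18.15 [0.50206719 0.05967403 0.05325434] 0.08789191587621509 [ 0.2035889 -0.0340842 -0.0493058]
```

View pics/w3.png

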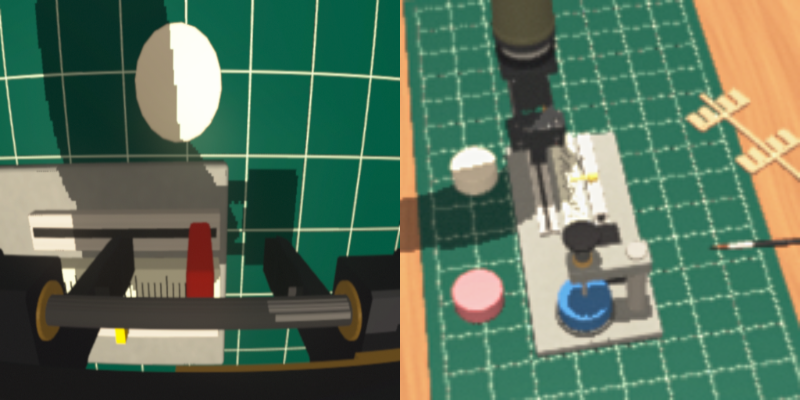

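The red grip is centred between the fingers, and the plate has sprung up. I'll close with a light squeeze.

>>> {"op": "send_rows", "data": {"rows": [[[0, 0, 0, 0, 0, 0, -1], [0, 0, 0, 0, 0, 0, -1], [0, 0, 0, 0, 0, 0, -1], [0, 0, 0, 0, 0, 0, -1], [0, 0, 0, 0, 0, 0, -1]]], "squeeze": 8}}

```text
time: 18.75
tool_pos: [0.5016, 0.0597, 0.0527]
tcp_rot: [-0.0, 1.0, 0.0, 0.0]
force: [-0.0, 0.4, 0.0]
gripper_width: 0.0501
gripper_force: 0.0
```

>>> {"op": "send_rows", "data": {"rows": [[[0, 0, 0, 0, 0, 0, -1], [0, 0, 0, 0, 0, 0, -1], [0, 0, 0, 0, 0, 0, -1], [0, 0, 0, 0, 0, 0, -1], [0, 0, 0, 0, 0, 0, -1]]]}}

```text
time: 19.25
tool_pos: [0.5016, 0.0599, 0.0526]
tcp_rot: [-0.001, 1.0, 0.0, -0.0]
force: [-0.3, 0.4, 0.1]
gripper_width: 0.016
gripper_force: 8.0
```

>>> {"op": "send_rows", "data": {"rows": [[[0, -10, 0, 0, 0, 0, -1], [-0.1, -24, 0, 0, 0, 0, -1], [-0.2, -38, 0, 0, 0, 0, -1], [-0.3, -52, 0, 0, 0, 0, -1], [-0.3, -60, 0, 0, 0, 0, -1]]]}}

```text
time: 19.75
tool_pos: [0.502, -0.0029, 0.0526]
tcp_rot: [0.001, 1.0, -0.0, 0.0]
force: [1.2, 1.4, -1.6]
gripper_width: 0.0161
gripper_force: 8.0
```

>>> {"op": "send_rows", "data": {"rows": [[[0, -3, 0, 0, 0, 0, -1], [0, -5, 0, 0, 0, 0, -1], [0, -5, 0, 0, 0, 0, -1], [0, -5, 0, 0, 0, 0, -1]]]}}

```text
time: 20.15
tool_pos: [0.5021, -0.0057, 0.0526]
tcp_rot: [-0.0, 1.0, -0.0, 0.0]
force: [2.5, -1.5, -2.3]
gripper_width: 0.0158
gripper_force: 8.0
```

```bash
python3 - <<'E'
from h import *
s=env.read_state();print(s["time"],s["tool_pos"],s["gripper_width"],s["force"])
c=calibration("wrist");p,d=grab_frame("wrist");np.savez("w4.npz",p=p,d=d,**{k:c[k] for k in c})
print(needles(c,p,.005))
q,_=grab_frame("side");C=calibration("side");print(needles(C,q,.005))
a=cv2.resize(q[160:260,200:300,::-1],(400,400))
cv2.imwrite("pics/w4.png",np.hstack([cv2.resize(p[150:340,130:380,::-1],(400,400)),a]))
E
```

```text
20.15 [ 0.5020689  -0.00567127  0.05259328] 0.015826465067928563 [ 2.45247474 -1.45334992 -2.31892449]
{'red': (612, array([-5.5 , 79.28])), 'yel': (518, array([-0.48, 78.8 ]))}
{'red': (0, array([nan, nan])), 'yel': (1, array([ 4.27, 79.19]))}h.py:25: RuntimeWarning: invalid value encountered in divide
  out[nm]=(int(m.sum()),(np.array([np.sum(t[...,i]*w) for i in(0,1)])/w.sum()*1e3).round(2))
```

View pics/w4.png

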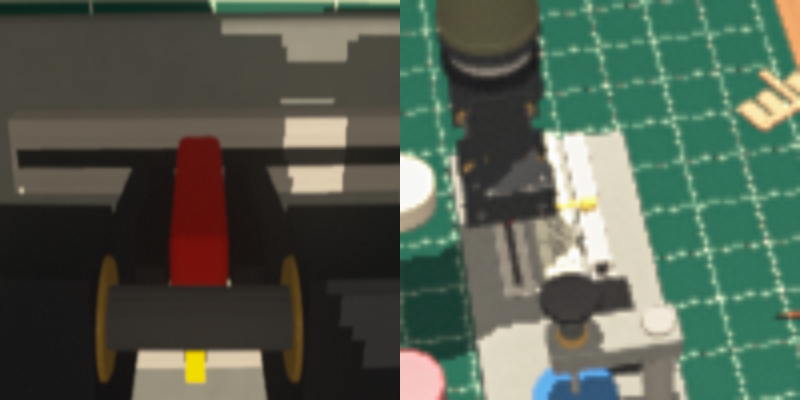

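The gripper hides the needles here. I'll go 3 mm further, let go, rise and measure.

>>> {"op": "send_rows", "data": {"rows": [[[0, -1.5, 0, 0, 0, 0, -1], [0, -3, 0, 0, 0, 0, -1], [0, -3, 0, 0, 0, 0, -1], [0, -3, 0, 0, 0, 0, -1]]]}}

```text
time: 20.65
tool_pos: [0.5021, -0.0078, 0.0526]
tcp_rot: [-0.001, 1.0, 0.0, 0.0]
force: [1.3, 1.0, -3.1]
gripper_width: 0.0159
gripper_force: 8.0
```

>>> {"op": "send_rows", "data": {"rows": [[[0, 0, 0, 0, 0, 0, 1], [0, 0, 0, 0, 0, 0, 1], [0, 0, 0, 0, 0, 0, 1], [0, 0, -20, 0, 0, 0, 1], [0, 0, -50, 0, 0, 0, 1]]]}}

```text
time: 21.15
tool_pos: [0.5005, -0.0085, 0.102]
tcp_rot: [-0.0, 1.0, -0.0, -0.002]
force: [0.7, 0.5, -0.5]
gripper_width: 0.0539
gripper_force: 0.0
```

>>> {"op": "send_rows", "data": {"rows": [[[0, 0, -35, 0, 0, 0, 1], [0, 0, -55, 0, 0, 0, 1], [0, 0, -55, 0, 0, 0, 1], [0, 0, -55, 0, 0, 0, 1]]]}}

```text
time: 21.55
tool_pos: [0.5017, -0.0087, 0.1576]
tcp_rot: [-0.0, 1.0, -0.0, 0.0]
force: [0.8, -0.6, 0.3]
gripper_width: 0.086
gripper_force: 0.0
```

```bash
python3 - <<'E'
from h import *
s=env.read_state();print(s["time"],s["tool_pos"],s["gripper_width"],s["force"])
c=calibration("wrist");p,d=grab_frame("wrist");np.savez("w5.npz",p=p,d=d,**{k:c[k] for k in c})
print(needles(c,p,.005))
cv2.imwrite("pics/w5.png",cv2.resize(p[130:290,150:350,::-1],(750,600)))
E
```

```text
21.55 [ 0.50171952 -0.00867099  0.15764092] 0.08599967763816471 [ 0.82693193 -0.61232162  0.25656013]
{'red': (17, array([-8.18, 77.48])), 'yel': (51, array([ 4.28, 77.56]))}
```

View pics/w5.png

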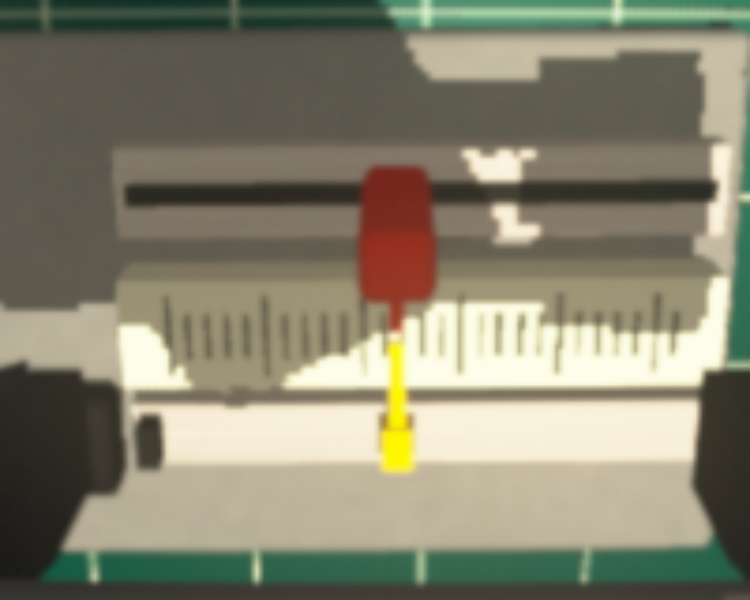

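The red and yellow needles meet tip to tip at column 397 (0.1 mm apart). The pusher is back at its start and the gripper is clear, so I'm handing in.

```bash
python3 -c "
from workcell import job;print(job.job_done())"
```

```text
the job is handed in; nothing more can be done
None
```

The job is done and handed in: I pressed the plate at about 11 N for over two seconds (highest reading 11.8 N), it sprang fully back up, and the red marker's needle now stands level with the pointer's, about 0.1 mm apart as measured in the wrist-camera image.

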